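# Turn a driftwood display piece until its square foot drops into the plinth

### The arm

A 6-joint arm with a two-finger parallel gripper is mounted at the origin on the work surface. World frame = base frame: x ahead of the robot, y to its left, z up, the work surface at z = 0. Lengths are in mm, angles in rad, forces in N, time in s.
With the tool pointing down it reaches from about 300 to 775 mm from the base axis. Payload 14.6 kg.
Tool frame: the origin (TCP) lies between the finger pads; the fingertips stand 22 mm ahead of it and the grasp point (between the pads) lies 3 mm ahead of it (manip.tcp_to_tips is the distance from the TCP to the fingertips, in mm); y points along the fingers, z is the direction in which the jaws open and shut, and the axes are right-handed (so a half turn about y gives the same grasp; the last joint's range is limited). The gripper opens to 94 mm and grips with 3 to 60 N. Pads are 16 mm wide; open, the fingers measure 119 mm over their backs; the gripper's body (75 mm by 177 mm) begins 78 mm behind the grasp point.
Start: joints at [-1.334, 0.3, 1.521, -0, 1.321, -0.067], TCP at [164.525, -524.806, 227.446] pointing down, gripper open.
Joint ranges: [-3.03, 3.03], [-0.79, 2.21], [0.23, 2.52], [-1.04, 4.18], [0, 3.07], [-2.55, 2.55]. Speed limits (rad/s): [2.22, 2.22, 2.57, 3.14, 3.14, 3.14].

### API

Orientations are given as [roll, pitch, yaw] about the fixed x, y, z axes, in that order (R = Rz(yaw) Ry(pitch) Rx(roll)).
In Python, from cell import manip gives the robot as it stands.
- The arm moves only by the shell command python3 -m jog 'ROWS' [OPENING] [FORCE]. ROWS is JSON, one flat list of numbers, 6 for each row, row after row: the shift along the tool's x, y, z in mm, then the turn, a rotation vector about the tool's x, y, z in degrees. A call has 1 to 10 rows; each row is the pose to reach, as a shift and turn from the pose commanded when the call began, along the tool's axes at that moment; what a row does not reach only later rows make up. A row lasts 1/12 s, in which the tool goes at most 41.7 mm and 7.16 degrees, less where a joint would pass 70% of its speed; a pose out of reach is approached as far as the arm can. A call with a gripper value outside its range is refused whole. OPENING is the finger opening in mm, from 0 to 94, set as the call begins (- or left out, the last holds). The fingers move at their own pace and stop on an object; FORCE is the grip in N (left out, the last holds). Time passes only in rows, so rows that repeat a pose let the fingers close. It gives the time, the measured TCP pose, the force and the opening at its end, in the units of the state.
- manip.read_state(): the state, without advancing time (a new reading comes with each control period).
- manip.camera(name): name is "scene" or "top" or "wrist"; returns a dict with "img" (480x640x3 uint8, red, green, blue), "intrinsics" (3x3 intrinsics, pixels), "origin" and "orientation" of the camera in the world. Camera axes: x right, y down, z forward; pixel columns grow to the right and rows downward; lengths in mm; the calibration is good to about 2 mm. A picture is of the moment at which its call begins. There is no depth.
- manip.sign_off(): hands the job in, once; it reports no verdict.
Trained networks look in a picture, given as the dict that the camera call returned (one of the last four; its "shot" number tells which), for a name from the list of things; names that differ only in an ending like _2 or _b are one class to them, and where a whole thing is asked for, a point or a joint stands for the part that bears it (a point fixed in the world has none). Each returns a list of dicts, best first, with "score" (0 to 1); they miss things now and then, are a little off and sometimes report something else, mostly with a low value. They report only what shows in the picture. A call takes as long as a camera call. They do not tell look-alikes from the thing itself.
- manip.masks_of(thing, picture): "pixels" (480x640 bool, what is visible of it) and "xy" ([column, row] in pixels, amid what is visible of it).
- manip.tip_of(thing, picture): "xy" ([column, row] in pixels: a listed point, or the origin of a listed thing).
The state is a dict: "clock": time; "joints": joint angles; "qd": joint speeds; "effort": joint torques, N m; "eef_pos": TCP position; "eef_rot": TCP orientation; "wrist_force": force on the tool from outside, world axes, zero at the start; "moment": the same for the moment, N m; "finger_gap": finger opening in mm.
Only numpy, scipy, OpenCV 4.12 (cv2) and the standard library are available. Lean on these libraries where they do the work, as an engineer would, in place of code of your own. Each camera call takes 0.05 s, during which the arm holds its last target.

### The job

The tall driftwood piece stands proud on its plinth, because its square steel foot lies crosswise over the square recess. Grip it by its squared trunk and, without lifting it off the plinth, turn it a little at a time while pressing lightly down, until the foot drops in; press it fully home before you let go. Leave the low driftwood piece beside it as it is.

Things in the scene. Friction and masses are not known exactly. Their poses are not given: they have to be found in the camera images.
- tall_root: Tall driftwood piece, loose, 0.35 to 0.5 kg: dark brown squared trunk on a square steel foot 40 x 40 x 16 mm. Origin: centre of the foot's underside; z up, x and y square to the sides of foot and trunk. A pin under the foot, 24 mm thick, 16 mm long, already sits in the plinth's bore and centres it to 2 mm. Starts with the foot on the recess rim, 30 to 60 degrees out of line; drops 14 mm when within 10 degrees.
- trunk_grip (a point): Where to grip the tall piece: on the trunk's axis, 110 mm above its origin. The trunk is 34 x 34 mm, flat-sided, sides square to the piece's x and y, and ends 25 mm above this point. Either pair of sides will do. Four stubby roots spread diagonally from its bottom, to 75 mm from the axis, all 50 mm or more below this point. 5 to 10 N of downward push is plenty while turning.
- plinth: Plinth under the tall piece, fixed: wooden block 116 x 116 x 56 mm with a pale top. Origin: centre of its underside; z up. In its top a square recess 47 x 47 mm, 14 mm deep, sides square to x and y, any of four ways round fits; a 28 mm bore 26 mm deep below. The tall piece's origin is 56 mm above this origin when proud, 42 mm when home. Two like plinths stand beside it: one empty, one under the low piece.
- low_root: Low driftwood piece, to be left alone: a rounded, waisted dark brown stump about 50 mm thick with three short branches, its foot already home in another plinth of the same kind. Loose. Origin: centre of its foot's underside, 42 mm above the table; its top is 90 mm above the origin.
There are look-alikes about, which are no part of the job. Leave any purple look-alike of the plinth alone.

How it is judged (in metres and radians):
On the way, in this order (a step that is already met when the one before it is completed fails the run):
1. The tall piece is gripped while it still stands proud with its foot bearing on the plinth (contact force between the fingers and tall_root above 1 N and contact force between tall_root and plinth above 1.5 N and z of tall_root in the frame of plinth above 0.051 m), for 0.1 s.
2. The foot has gone home in the recess while the piece is still in the grip (contact force between the fingers and tall_root above 0.5 N and z of tall_root in the frame of plinth below 0.047 m), for 0.1 s.
At the end, for the whole second after the job is handed in: The tall piece stands home and at rest in its own plinth: underside of its foot within 4 mm of the recess floor, within 10 mm of the plinth's axis, upright within 10 degrees; the low piece is within 15 mm of where it was (z of tall_root in the frame of plinth below 0.046 m and horizontal distance between tall_root and plinth below 0.01 m and angle between tall_root's own z axis and vertical below 0.17 rad and linear speed of tall_root below 0.02 m/s and distance of low_root from where it was at the start of the episode below 0.015 m); the robot touches nothing.
It fails at once if The tall piece is lifted off its plinth (more than 20 mm above where it stood) (z of tall_root in the frame of plinth above 0.076 m).
It fails at once if The low piece is disturbed (moved more than 20 mm or tipped more than 15 degrees) (distance of low_root from where it was at the start of the episode above 0.02 m or angle between low_root's own z axis and vertical above 0.26 rad).
It also fails if it takes over 40 s, if anything falls off the work surface, if the arm or the gripper's body presses on something with over 40 N, if the wrist force passes 120 N, or if a joint passes its speed limit or range.

## Working session

There is one attempt and no reset: what is moved stays moved. The work goes in short steps, Python scripts to look and compute and a shell command to move; the robot and the scene stay as the last step left them, time stands still between calls to the robot, and variables do not carry over. Pictures are saved under pics/ and viewed, and the job is handed in when it is done.

```bash
mkdir -p pics; ls; cat > h.py <<'E'
import numpy as np,cv2,json
from cell import manip
def shot(n,tag):
    p=manip.camera(n); cv2.imwrite(f'pics/{tag}.png',p['img'][:,:,::-1]); return p
E
python3 - <<'E'
from h import *
s=manip.read_state(); print({k:np.round(v,3).tolist() for k,v in s.items()})
for n in ['scene','top']:
    p=shot(n,n+'0'); print(n,p['intrinsics'],p['origin'],p['orientation'])
    for t in ['tall_root','trunk_grip','plinth','low_root']:
        print(t,[(np.round(d['xy'],1).tolist(),round(d['score'],2)) for d in manip.tip_of(t,p)])
        if t!='trunk_grip': print(' m',[(np.round(d['xy'],1).tolist(),round(d['score'],2),int(d['pixels'].sum())) for d in manip.masks_of(t,p)])
E
```

```text
pics
{'clock': 0.0, 'joints': [-1.334, 0.3, 1.522, 0.0, 1.321, -0.067], 'qd': [0.001, 0.001, 0.001, -0.0, -0.001, 0.0], 'effort': [-0.002, -53.181, -35.274, 0.071, 0.024, -0.0], 'eef_pos': [164.471, -524.58, 226.892], 'eef_rot': [-1.572, 0.0, -2.838], 'wrist_force': [0.356, -0.449, 0.939], 'moment': [0.019, 0.004, -0.031], 'finger_gap': 94.179}
scene [[588.04627311   0.         320.07013873]
 [  0.         588.04627311 240.17074731]
 [  0.           0.           1.        ]] [ 956.98462375  308.60339483 1013.82424407] [-2.54435526 -0.01656269  2.06981455]
tall_root [([407.9, 380.8], 0.58)]
 m [([412.8, 369.4], 0.86, 2266)]
trunk_grip [([419.7, 355.6], 0.75)]
plinth [([479.5, 277.9], 0.95), ([400.9, 394.1], 0.87)]
 m [([397.5, 403.2], 0.87, 4085), ([481.7, 271.2], 0.66, 4807)]
low_root [([284.9, 301.4], 0.81)]
 m [([284.7, 292.1], 0.73, 1206)]
top [[461.83095974   0.         329.66750229]
 [  0.         461.83095974 243.95965307]
 [  0.           0.           1.        ]] [348.99021942  14.42543096 956.18120611] [-3.07612448 -0.01562721 -1.56033105]
tall_root [([189.4, 168.6], 0.92), ([174.8, 152.5], 0.66)]
 m [([180.1, 160.1], 0.71, 1727)]
trunk_grip [([172.3, 152.6], 0.91)]
plinth [([195.8, 173.8], 0.93), ([174.7, 314.1], 0.86)]
 m [([168.7, 312.6], 0.78, 4635), ([200.0, 182.4], 0.61, 2894)]
low_root [([322.3, 187.4], 0.68)]
 m [([321.5, 184.3], 0.75, 1091)]
```

View pics/scene0.png

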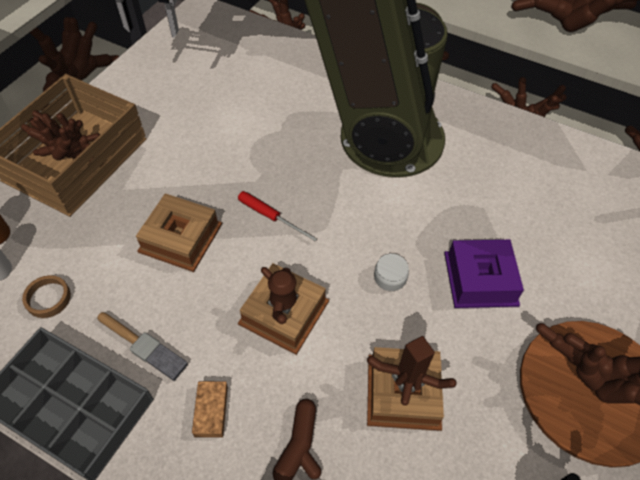

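View pics/top0.png

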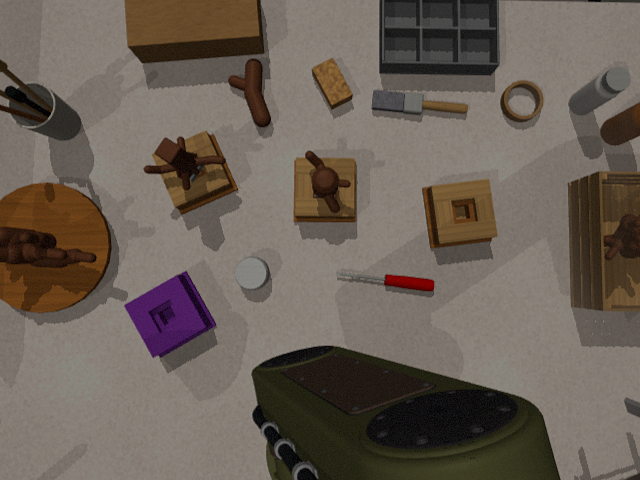

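```bash
cat >> h.py <<'E'
from scipy.spatial.transform import Rotation as R
def ray(p,uv):
    d=np.linalg.inv(p['intrinsics'])@np.array([uv[0],uv[1],1.]); return R.from_euler('xyz',p['orientation']).as_matrix()@d
def atz(p,uv,z):
    d=ray(p,uv); o=np.array(p['origin']); return o+d*(z-o[2])/d[2]
def proj(p,X):
    c=p['intrinsics']@(R.from_euler('xyz',p['orientation']).as_matrix().T@(np.array(X,float)-p['origin'])); return c[:2]/c[2]
E
python3 - <<'E'
from h import *
for n in ['scene','top']:
    p=manip.camera(n)
    for t,z in [('tall_root',56),('trunk_grip',166),('plinth',0),('low_root',42)]:
        print(n,t,[(atz(p,d['xy'],z).round(1).tolist(),round(d['score'],2)) for d in manip.tip_of(t,p)])
    c={'scene':(410,370),'top':(180,165)}[n]
    im=cv2.getRectSubPix(p['img'],(160,120),c); cv2.imwrite(f'pics/{n}0z.png',cv2.resize(im,None,fx=5,fy=5,interpolation=cv2.INTER_CUBIC)[:,:,::-1])
s=manip.read_state(); print(R.from_euler('xyz',s['eef_rot']).as_matrix().round(2))
E
```

```text
scene tall_root [([557.3, 277.2, 56.0], 0.91)]
scene trunk_grip [([558.2, 285.8, 166.0], 0.74)]
scene plinth [([559.6, 282.0, 0.0], 0.82), ([266.7, 318.5, 0.0], 0.71)]
scene low_root [([530.0, 11.5, 42.0], 0.69)]
top tall_root [([553.0, 277.4, 56.0], 0.82)]
top trunk_grip [([553.3, 280.4, 166.0], 0.85)]
top plinth [([265.8, 313.6, 0.0], 0.86), ([550.4, 271.9, 0.0], 0.73)]
top low_root [([514.4, 16.4, 42.0], 0.98)]
[[-0.95 -0.    0.3 ]
 [-0.3  -0.   -0.95]
 [ 0.   -1.    0.  ]]
```

View pics/scene0z.png

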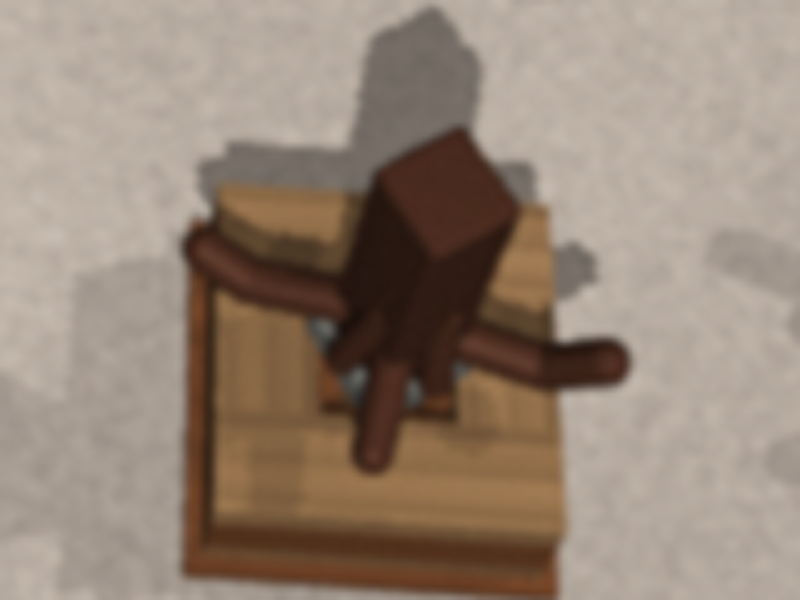

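View pics/top0z.png

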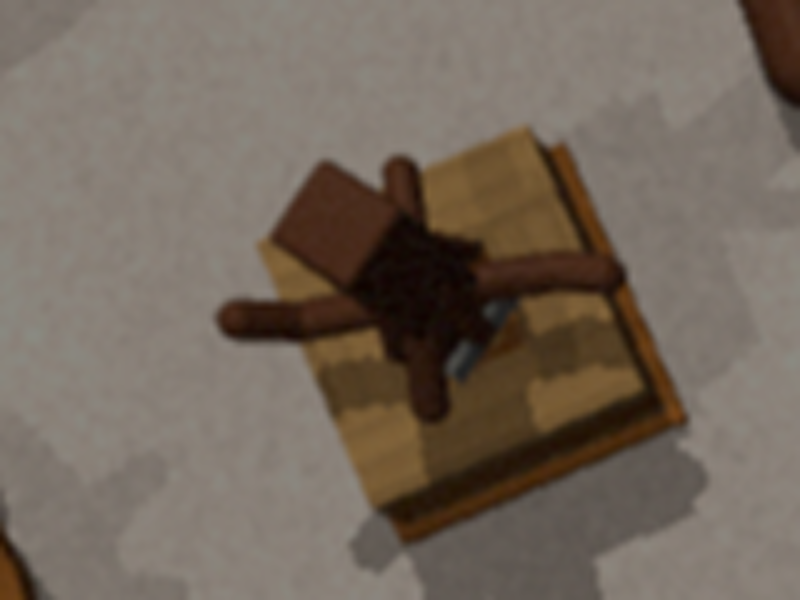

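```bash
python3 - <<'E'
from h import *
p=manip.camera('top'); q=manip.camera('scene')
def ana(p,c,pts,z):
    P=np.array([atz(p,(u/5+c[0]-80+.3,v/5+c[1]-60+.3),z)[:2] for u,v in pts])
    e=np.roll(P,-1,0)-P
    print(P.round(1).tolist(),'ctr',P.mean(0).round(1),'len',np.linalg.norm(e,axis=1).round(1),'ang',(np.degrees(np.arctan2(e[:,1],e[:,0]))%90).round(1))
ana(p,(180,165),[(325,160),(273,240),(350,288),(405,208)],191)
ana(p,(180,165),[(528,127),(262,245),(385,505),(648,395)],56)
ana(q,(410,370),[(463,128),(377,178),(433,262),(520,207)],191)
ana(q,(410,370),[(218,185),(213,528),(563,537),(548,207)],56)
print(proj(p,[555,281,191]))
E
```

```text
[[575.3, 280.5], [547.8, 296.8], [531.9, 270.7], [559.4, 253.3]] ctr [553.6 275.3] len [32.  30.6 32.5 31.5] ang [59.2 58.7 57.6 59.6]
[[629.7, 248.0], [580.9, 350.9], [478.5, 299.5], [523.3, 198.1]] ctr [553.1 274.1] len [113.9 114.6 110.8 117.6] ang [25.4 26.7 23.9 25.1]
[[537.6, 274.6], [565.5, 258.2], [582.1, 283.8], [553.2, 299.8]] ctr [559.6 279.1] len [32.3 30.5 33.  29.6] ang [59.6 57.  61.  58.2]
[[530.9, 202.1], [641.0, 253.1], [588.1, 355.1], [482.2, 307.0]] ctr [560.6 279.3] len [121.4 114.9 116.3 115.6] ang [24.9 27.4 24.5 24.9]
[164.57084029 149.22684174]
```

```bash
python3 -m jog '[-26,-32,-28,0,-4,0, -54,-60,-57,0,-8,0, -80,-63,-84,0,-12,0, -107,-63,-113,0,-16,0, -134,-63,-142,0,-20,0, -161,-63,-170,0,-24,0, -188,-63,-199,0,-28,0, -215,-63,-228,0,-32,0, -242,-63,-256,0,-36,0, -268,-63,-283,0,-41.3,0]' 94
```

```text
clock: 2.23
eef_pos: [335.9, -172.7, 290.8]
eef_rot: [-1.57, -0.0, -2.114]
wrist_force: [0.6, -0.3, -0.2]
finger_gap: 94.0
```

```bash
cat >> h.py <<'E'
def delta(target,jaw=None):
    s=manip.read_state(); M=R.from_euler('xyz',s['eef_rot']).as_matrix()
    print('t',s['clock'],'pos',np.round(s['eef_pos'],1),'jaw',np.degrees(np.arctan2(M[1,2],M[0,2])).round(2),'down',M[:,1].round(3),'F',np.round(s['wrist_force'],1),'gap',round(s['finger_gap'],1))
    print('tool delta',(M.T@(np.array(target)-s['eef_pos'])).round(1))
E
python3 -c "
from h import *
delta([556,277,290]); print(manip.read_state()['joints'])"
```

```text
t 2.2333 pos [ 335.9 -172.7  290.8] jaw -31.12 down [ 0.001 -0.001 -1.   ] F [ 0.6 -0.3 -0.2] gap 94.0
tool delta [-498.7    0.7  -44. ]
[-5.71834914e-01 -1.46958888e-01  1.85425293e+00  4.27462392e-06
  1.43331123e+00 -2.86270856e-02]
```

```bash
python3 -m jog '[-40,0,-4,0,0,0, -80,0,-7,0,0,0, -120,0,-11,0,0,0, -160,0,-14,0,0,0, -200,0,-18,0,0,0, -240,0,-22,0,0,0, -280,0,-25,0,0,0, -320,0,-29,0,0,0, -360,0,-32,0,0,0, -400,0,-35,0,0,0]'
```

```text
clock: 3.07
eef_pos: [513.9, 187.6, 290.5]
eef_rot: [-1.571, 0.0, -2.117]
wrist_force: [1.1, -0.0, 0.8]
finger_gap: 94.1
```

```bash
python3 -c "
from h import *
delta([556,277,290])
p=shot('wrist','w1'); print(p['origin'],p['orientation'],p['intrinsics'][0])"
```

```text
t 3.0667 pos [513.9 187.6 290.5] jaw -31.27 down [ 0.  0. -1.] F [ 1.1 -0.   0.8] gap 94.1
tool delta [-98.3   0.5 -10.4]
[554.47203058 254.52408213 446.80632507] [ 2.87211222e+00 -6.72454049e-04 -5.45360670e-01] [351.21906722   0.         314.6924764 ]
```

View pics/w1.png

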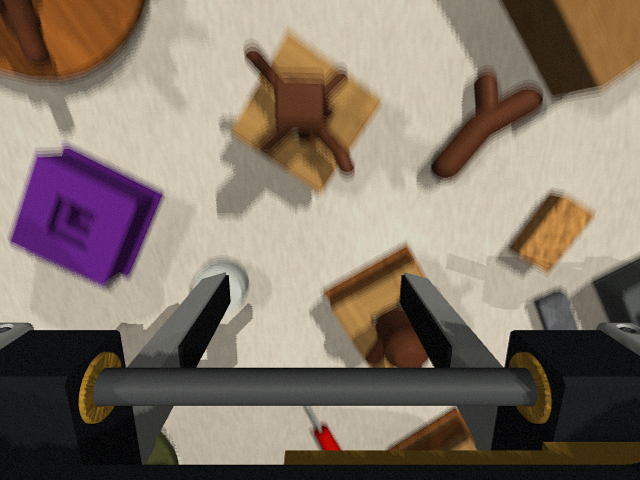

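```bash
python3 -c "
import cv2
im=cv2.imread('pics/w1.png')[20:200,200:420]
cv2.imwrite('pics/w1z.png',cv2.resize(im,None,fx=3.3,fy=3.3,interpolation=cv2.INTER_CUBIC))"
```

```text
(no output)
```

View pics/w1z.png

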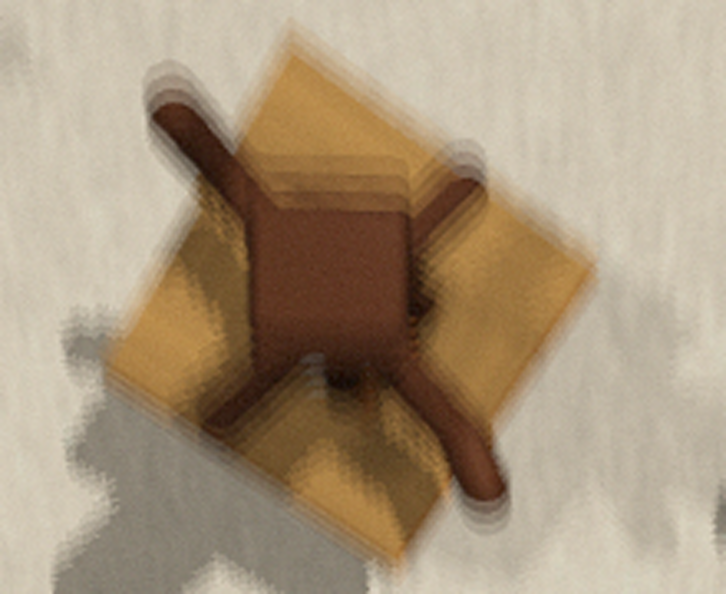

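```bash
python3 -m jog '[-25,0,-3,0,0,0, -50,0,-6,0,0,0, -50,0,-6,0,0,0, -50,0,-6,0,0,0]'; python3 -c "
from h import *
delta([556,277,290])
p=shot('wrist','w2'); print(p['origin'],p['orientation'])
im=p['img'][100:340,160:460,::-1]
cv2.imwrite('pics/w2z.png',cv2.resize(im,None,fx=2.5,fy=2.5,interpolation=cv2.INTER_CUBIC))"
```

```text
clock: 3.45
eef_pos: [534.3, 231.8, 289.8]
eef_rot: [-1.571, -0.001, -2.116]
wrist_force: [0.2, -0.3, 0.2]
finger_gap: 94.0
t 3.45 pos [534.3 231.8 289.8] jaw -31.22 down [-0.001 -0.    -1.   ] F [ 0.2 -0.3  0.2] gap 94.0
tool delta [-49.9  -0.2  -4.8]
[574.97644256 298.90923089 446.08217927] [ 2.87111628e+00  1.31450949e-04 -5.44365775e-01]
```

View pics/w2z.png

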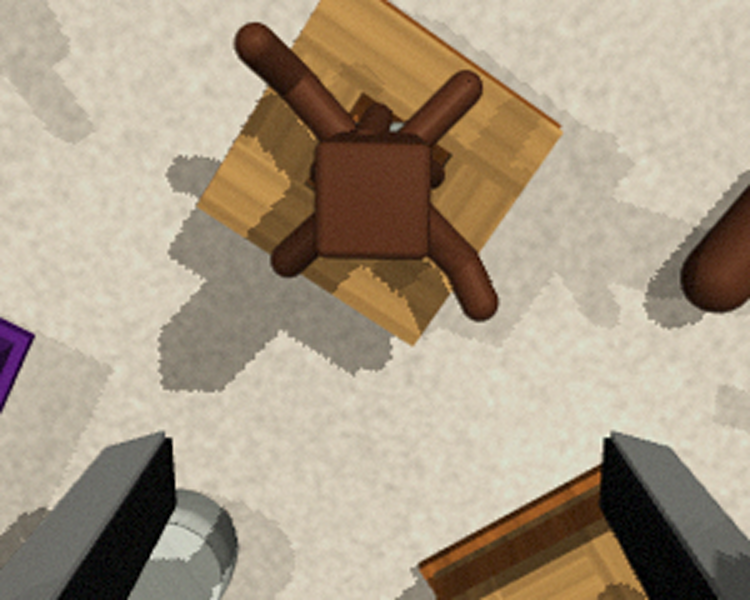

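```bash
python3 - <<'E'
from h import *
p=manip.camera('wrist')
def ana(pts,z):
    P=np.array([atz(p,(u/2.5+160,v/2.5+100),z)[:2] for u,v in pts])
    e=np.roll(P,-1,0)-P
    print(P.round(1).tolist(),'ctr',P.mean(0).round(1),'len',np.linalg.norm(e,axis=1).round(1),'ang',(np.degrees(np.arctan2(e[:,1],e[:,0]))%90).round(1))
ana([(315,139),(431,140),(431,258),(317,259)],191)
ana([(198,206),(415,345),(561,130)],56)
for z in (166,191):
  pass
print([(d['xy'],d['score'],atz(p,d['xy'],166).round(1)) for d in manip.tip_of('trunk_grip',p)])
# midpoint plinth diagonal
a=atz(p,(198/2.5+160,206/2.5+100),56);b=atz(p,(561/2.5+160,130/2.5+100),56);print((a+b)/2)
E
```

```text
[[552.7, 300.8], [580.7, 283.5], [563.6, 254.4], [534.8, 271.5]] ctr [558.  277.6] len [32.8 33.7 33.5 34.3] ang [58.3 59.5 59.3 58.5]
[[481.4, 304.6], [530.8, 200.3], [633.9, 250.3]] ctr [548.7 251.7] len [115.5 114.5 161.9] ang [25.3 25.9 70.4]
[([309.5, 175.6], 0.78, array([558.2, 278.5, 166. ])), ([309.1, 167.4], 0.48, array([561.2, 284. , 166. ]))]
[557.63738427 277.46098326  56.        ]
```

```bash
python3 -c "
from h import *
delta([557.7,277.5,169])"
```

```text
t 3.6 pos [534.1 230.5 290.7] jaw -31.33 down [ 0. -0. -1.] F [ 0.4 -0.9  1.2] gap 94.1
tool delta [-52.4 121.7  -4.3]
```

```bash
python3 -m jog '[-26,0,-2,0,0,0, -52,0,-4,0,0,0, -52,30,-4,0,0,0, -52,60,-4,0,0,0, -52,60,-4,0,0,0, -52,60,-4,0,0,0]'; python3 -c "
from h import *
for i in range(3): 
  p=shot('wrist','w3');delta([557.7,277.5,169])"
```

```text
clock: 4.1
eef_pos: [557.6, 276.9, 230.4]
eef_rot: [-1.572, -0.002, -2.118]
wrist_force: [-0.2, -0.0, 1.7]
finger_gap: 94.1
t 4.15 pos [558.2 277.2 232.2] jaw -31.34 down [ 0.001  0.    -1.   ] F [-0.8 -0.   0.3] gap 93.8
tool delta [ 0.1 63.2 -0.6]
t 4.2 pos [558.5 277.4 233. ] jaw -31.33 down [ 0.003  0.001 -1.   ] F [-1.1  0.   0.7] gap 93.7
tool delta [ 0.5 64.  -0.8]
t 4.25 pos [558.5 277.5 233. ] jaw -31.33 down [ 0.003  0.001 -1.   ] F [-0.5 -0.5 -0.7] gap 93.7
tool delta [ 0.6 64.  -0.8]
```

View pics/w3.png

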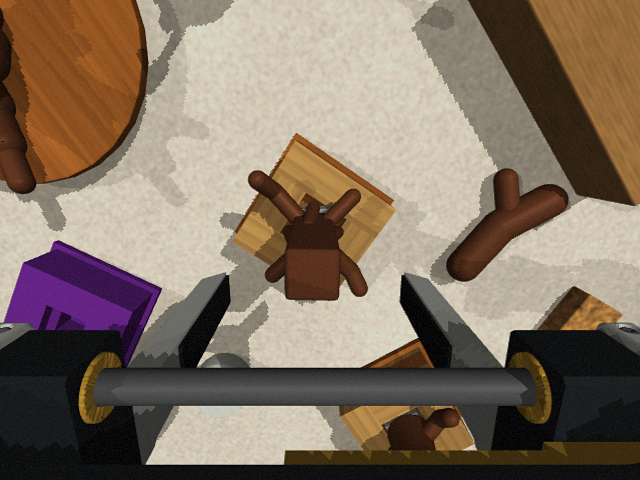

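```bash
python3 -m jog '[0,20,0,0,0,0, 0,40,0,0,0,0, 0,56,0,0,0,0, 0,64,0,0,0,0, 0,64,0,0,0,0, 0,64,0,0,0,0]'; python3 -c "
from h import *
for i in range(2): 
  p=shot('wrist','w4');delta([557.7,277.5,169])"
```

```text
clock: 4.75
eef_pos: [558.4, 277.8, 167.9]
eef_rot: [-1.57, 0.001, -2.117]
wrist_force: [-0.3, 0.4, 0.5]
finger_gap: 93.8
t 4.8 pos [558.5 277.9 168.2] jaw -31.3 down [ 0.002  0.001 -1.   ] F [ 0.5  0.6 -0.3] gap 94.0
tool delta [ 0.8 -0.8 -0.5]
t 4.85 pos [558.5 277.9 168.2] jaw -31.3 down [ 0.002  0.001 -1.   ] F [ 0.  -0.   0.2] gap 94.1
tool delta [ 0.8 -0.8 -0.4]
```

View pics/w4.png

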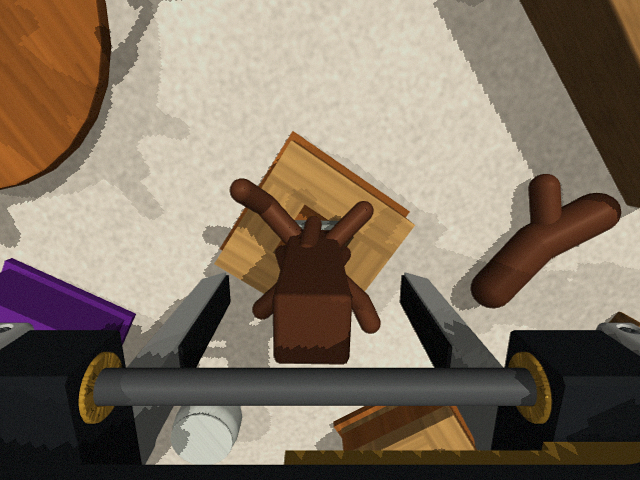

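The trunk (columns 275–350) sits centred between the fingers, square to them. I'll close on it now.

```bash
python3 -m jog '[0,0,0,0,0,0, 0,0,0,0,0,0, 0,0,0,0,0,0, 0,0,0,0,0,0, 0,0,0,0,0,0, 0,0,0,0,0,0, 0,0,0,0,0,0, 0,0,0,0,0,0, 0,0,0,0,0,0, 0,0,0,0,0,0]' 20 25; python3 -c "
from h import *
delta([557.7,277.5,169])"
```

```text
clock: 5.68
eef_pos: [557.9, 277.8, 166.4]
eef_rot: [-1.571, 0.0, -2.117]
wrist_force: [-0.4, -0.0, -0.7]
finger_gap: 33.8
t 5.6833 pos [557.9 277.8 166.4] jaw -31.29 down [-0.  0. -1.] F [-0.4 -0.  -0.7] gap 33.8
tool delta [ 0.3 -2.6 -0. ]
```

```bash
python3 -m jog '[0,1,0,0,0,0, 0,1.5,0,0,0,0, 0,1.5,0,0,0,0, 0,1.5,0,0,0,0]' ; python3 -c "
from h import *
delta([557.7,277.5,169])"
```

```text
clock: 6.02
eef_pos: [558.0, 277.9, 166.3]
eef_rot: [-1.57, 0.001, -2.117]
wrist_force: [-3.4, -0.8, 9.8]
finger_gap: 34.2
t 6.0167 pos [558.  277.9 166.3] jaw -31.29 down [ 0.001  0.001 -1.   ] F [-3.4 -0.8  9.8] gap 34.2
tool delta [ 0.5 -2.7 -0. ]
```

```bash
python3 -m jog '[0,0,0,0,2,0, 0,0,0,0,4,0, 0,0,0,0,6,0, 0,0,0,0,8,0, 0,0,0,0,10,0, 0,0,0,0,12,0, 0,0,0,0,14,0, 0,0,0,0,16,0, 0,0,0,0,16,0]' ; python3 -c "
from h import *
delta([557.7,277.5,169])"
```

```text
clock: 6.77
eef_pos: [558.5, 278.3, 166.1]
eef_rot: [-1.57, 0.003, -2.398]
wrist_force: [0.4, 1.6, 7.2]
finger_gap: 33.9
t 6.7667 pos [558.5 278.3 166.1] jaw -47.41 down [ 0.003  0.002 -1.   ] F [0.4 1.6 7.2] gap 33.9
tool delta [ 1.1 -2.9  0.1]
```

```bash
python3 -m jog '[0,0,0,0,2,0, 0,0,0,0,4,0, 0,0,0,0,6,0, 0,0.3,0,0,8,0, 0,0.3,0,0,9,0, 0,0.3,0,0,9,0]' ; python3 -c "
from h import *
delta([557.7,277.5,169]); p=shot('wrist','w5')"
```

```text
clock: 7.27
eef_pos: [558.2, 278.5, 165.4]
eef_rot: [-1.571, 0.002, -2.554]
wrist_force: [0.5, 4.2, 4.3]
finger_gap: 34.0
t 7.2667 pos [558.2 278.5 165.4] jaw -56.32 down [ 0.002  0.002 -1.   ] F [0.5 4.2 4.3] gap 34.0
tool delta [ 0.9 -3.6  0.6]
```

View pics/w5.png

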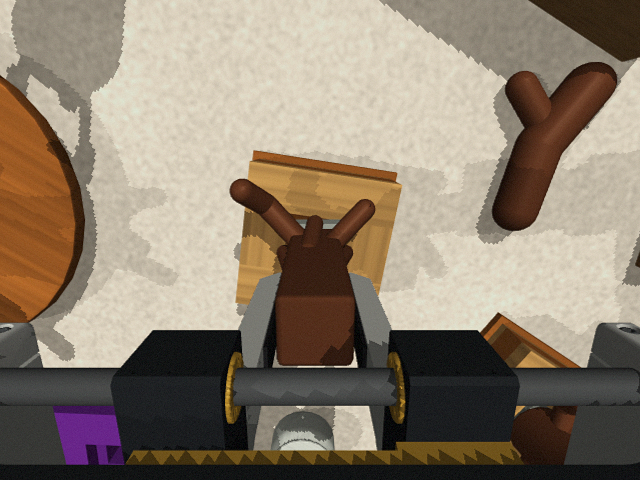

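```bash
python3 -m jog '[0,0.5,0,0,2,0, 0,0.5,0,0,4,0, 0,0.5,0,0,6,0, 0,1,0,0,8,0, 0,2,0,0,8,0, 0,3,0,0,8,0]' ; python3 -c "
from h import *
delta([557.7,277.5,169])"
```

```text
clock: 7.82
eef_pos: [557.6, 277.4, 160.8]
eef_rot: [-1.571, -0.002, -2.692]
wrist_force: [0.1, 0.2, -2.7]
finger_gap: 33.9
t 7.8167 pos [557.6 277.4 160.8] jaw -64.21 down [-0.001 -0.001 -1.   ] F [ 0.1  0.2 -2.7] gap 33.9
tool delta [-0.1 -8.2 -0.1]
```

```bash
python3 -m jog '[0,2,0,0,0,0, 0,4,0,0,0,0, 0,6,0,0,0,0, 0,7,0,0,0,0, 0,7,0,0,0,0]' ; python3 -c "
from h import *
delta([557.7,277.5,169])"
```

```text
clock: 8.23
eef_pos: [557.8, 277.7, 154.2]
eef_rot: [-1.571, -0.001, -2.693]
wrist_force: [-0.3, 0.1, -2.4]
finger_gap: 33.8
t 8.2333 pos [557.8 277.7 154.2] jaw -64.28 down [-0.001 -0.    -1.   ] F [-0.3  0.1 -2.4] gap 33.8
tool delta [  0.2 -14.8   0.1]
```

```bash
python3 -m jog '[0,1,0,0,0,0, 0,2,0,0,0,0, 0,2.5,0,0,0,0, 0,3,0,0,0,0, 0,3,0,0,0,0, 0,3,0,0,0,0]' ; python3 -c "
from h import *
delta([557.7,277.5,169])"
```

```text
clock: 8.73
eef_pos: [558.0, 277.8, 152.5]
eef_rot: [-1.571, 0.001, -2.693]
wrist_force: [-1.4, -1.1, 5.5]
finger_gap: 33.8
t 8.7333 pos [558.  277.8 152.5] jaw -64.29 down [ 0.001  0.    -1.   ] F [-1.4 -1.1  5.5] gap 33.8
tool delta [  0.4 -16.5   0.2]
```

```bash
python3 -m jog '[0,1,0,0,0,0, 0,1,0,0,0,0, 0,1,0,0,0,0, 0,1,0,0,0,0]' ; python3 -c "
from h import *
delta([557.7,277.5,169]);p=shot('scene','s6')
im=p['img'][300:450,330:490,::-1]
cv2.imwrite('pics/s6z.png',cv2.resize(im,None,fx=4,fy=4,interpolation=cv2.INTER_CUBIC))"
```

```text
clock: 9.07
eef_pos: [558.5, 278.1, 152.3]
eef_rot: [-1.571, 0.003, -2.693]
wrist_force: [-1.2, 0.0, 10.0]
finger_gap: 33.5
t 9.0667 pos [558.5 278.1 152.3] jaw -64.29 down [ 0.002  0.001 -1.   ] F [-1.2  0.  10. ] gap 33.5
tool delta [  0.9 -16.7   0.2]
```

View pics/s6z.png

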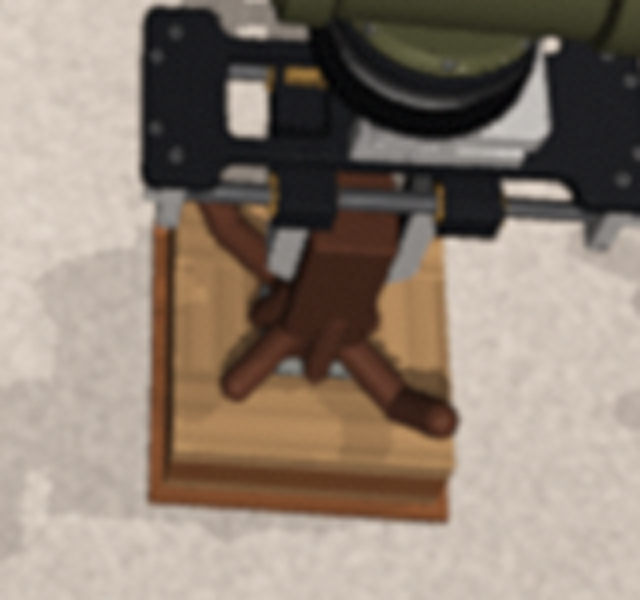

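The foot (about 310,368 in the crop) is square in the recess, and the trunk dropped 14 mm under a 10 N push. I'll release and back off.

```bash
python3 -m jog '[0,-1,0,0,0,0, 0,-1.5,0,0,0,0, 0,-1.5,0,0,0,0, 0,-1.5,0,0,0,0, 0,-1.5,0,0,0,0, 0,-1.5,0,0,0,0, 0,-1.5,0,0,0,0, 0,-1.5,0,0,0,0, 0,-1.5,0,0,0,0, 0,-1.5,0,0,0,0]' 94; python3 -m jog '[0,-15,0,0,0,0, 0,-35,0,0,0,0, 0,-65,0,0,0,0, 0,-95,0,0,0,0, 0,-125,0,0,0,0, 0,-125,0,0,0,0, 0,-125,0,0,0,0, 0,-125,0,0,0,0]'; python3 -c "
from h import *
delta([557.7,277.5,169]);p=shot('wrist','w7');shot('scene','s7')
print([(d['xy'],d['score'],atz(p,d['xy'],152).round(1)) for d in manip.tip_of('trunk_grip',p)])"
```

```text
clock: 9.95
eef_pos: [557.9, 277.8, 152.1]
eef_rot: [-1.571, -0.0, -2.693]
wrist_force: [0.4, 0.2, 0.1]
finger_gap: 93.4
clock: 10.62
eef_pos: [557.7, 277.6, 276.1]
eef_rot: [-1.571, -0.001, -2.693]
wrist_force: [-0.1, 0.0, 0.2]
finger_gap: 93.8
t 10.6167 pos [557.7 277.6 276.1] jaw -64.3 down [-0.001 -0.    -1.   ] F [-0.1  0.   0.2] gap 93.8
tool delta [-1.000e-01  1.071e+02  2.000e-01]
[([313.7, 235.7], 0.91, array([560.5, 280.3, 152. ]))]
```

View pics/w7.png

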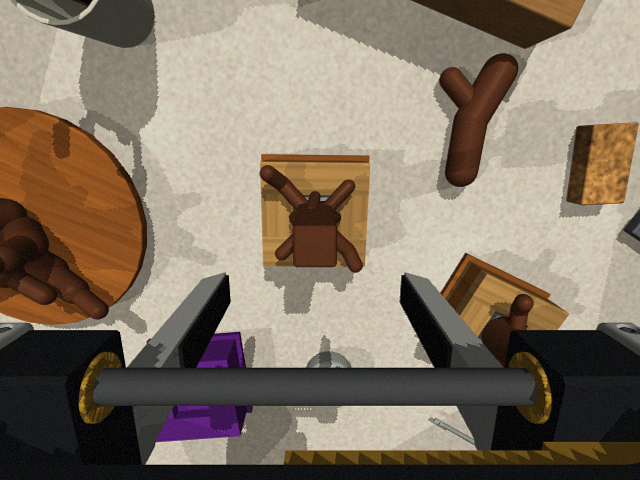

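View pics/s7.png

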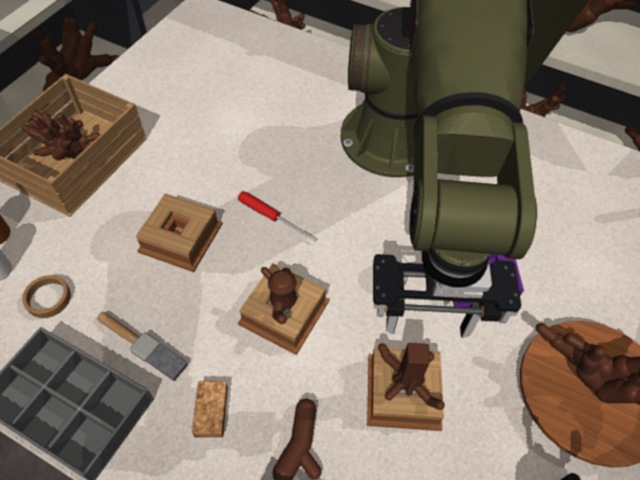

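The piece stands upright and square to the plinth (wrist image, about 315,240). The low piece is unmoved (scene image, 283,292), and the gripper is clear.

```bash
python3 -c "
from h import *
print(manip.sign_off())"
```

```text
the job is handed in; nothing more can be done
None
```

The tall driftwood piece is home in its plinth, and I handed the job in at about 10.7 s on the robot's clock.

- **What I did:** I gripped the trunk at 25 N (gap 33.8 mm) while it stood proud. I turned it about 33° clockwise seen from above, pressing down with 4–10 N. It dropped 14 mm (tool height 166.3 to 152.3 mm), and I pressed it to 10 N against the recess floor. Then I took the push off, opened the fingers and rose 124 mm straight up.
- **Last checks:** The last pictures show the trunk upright and square to the plinth, with its grip point about 4 mm from the plinth axis, roughly the error of the detector. The low piece looks unmoved. The wrist force is near zero, and the gripper touches nothing.
- **Disagreements:** At the start, the top and scene cameras placed the piece 4–7 mm apart. I used the wrist camera's value, which lay between them, and the grip confirmed it. No check failed.

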